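Clip a lure board into the spring vice for painting

ROBOT

A 6-joint arm with a two-finger parallel gripper is mounted at the origin on the work surface. World frame = base frame: x ahead of the robot, y to its left, z up, the work surface at z = 0. Lengths are in m, angles in rad, forces in N, time in s.
With the tool pointing down it reaches from about 0.3 to 0.775 m from the base axis. Payload 14.6 kg.
Tool frame: the origin (TCP) lies at the very end of the fingers, on their centre line; the grasp point (between the pads) lies 19 mm behind it; z points along the fingers, y is the direction in which the jaws open and shut (so a half turn about z gives the same grasp; the last joint's range is limited). The gripper opens to 94 mm and grips with 3 to 60 N. Pads are 16 mm wide; open, the fingers measure 119 mm over their backs; the gripper's body (75 mm by 177 mm) begins 78 mm behind the grasp point.
Start: joints at [1.118, 0.3, 1.521, -0, 1.321, -0.067], TCP at [0.207, 0.51, 0.205] pointing down, gripper open.
Joint ranges: [-3.03, 3.03], [-0.79, 2.21], [0.23, 2.52], [-1.04, 4.18], [0, 3.07], [-2.55, 2.55]. Speed limits (rad/s): [2.22, 2.22, 2.57, 3.14, 3.14, 3.14].

INTERFACE

Orientations are given as [roll, pitch, yaw] about the fixed x, y, z axes, in that order (R = Rz(yaw) Ry(pitch) Rx(roll)).
In Python, from station import status, camera, ctrl gives the robot as it stands. The module is installed in compiled form; this text tells all that it offers.
- The arm moves only by the shell command python3 -m jog 'ROWS' [FORCE]. ROWS is JSON, a list of rows, each a list of 7 numbers: the shift along the tool's x, y, z each as a share of 1000 mm, from -1 to 1, then the turn, a rotation vector about the tool's x, y, z each as a share of pi/2 rad, from -1 to 1, then the opening, from -1 (shut) to 1 (fully open), so that 0 is half open. A call has 1 to 20 rows; each row is the pose to reach, as a shift and turn from the pose measured when the call began, along the tool's axes at that moment; what a row does not reach only later rows make up. A row lasts 1/10 s, in which the tool goes at most 50 mm and 8.59 degrees, less where a joint would pass 70% of its speed; a pose out of reach is approached as far as the arm can. A call with a number of a shift or a turn outside -1 to 1 is refused whole. A call with a gripper value outside its range is refused whole. The fingers move at their own pace and stop on an object; FORCE is the grip in N (left out, the last holds). Time passes only in rows, so rows that repeat a pose let the fingers close. It gives the time, the measured TCP pose, the force and the opening at its end, in the units of the state.
- status.get_obs(): the state, without advancing time (a new reading comes with each control period).
- camera(name): name is "side" or "top"; returns a dict with "image" (480x640x3 uint8, red, green, blue), "fx", "fy", "cx", "cy" (pixels), "world_from_camera" (4x4, takes a point from camera to world coordinates). Camera axes: x right, y down, z forward; pixel columns grow to the right and rows downward; lengths in m; the calibration is good to about 2 mm. A picture is of the moment at which its call begins. There is no depth.
- ctrl.hand_in(): hands the job in, once; it reports no verdict.
The state is a dict: "time_s": time; "qpos": joint angles; "joint_vel": joint speeds; "tau": joint torques, N m; "ee_pos": TCP position; "eef_rot": TCP orientation; "force": force on the tool from outside, world axes, zero at the start; "moment": the same for the moment, N m; "grip_width": finger opening in m.
Only numpy, scipy, OpenCV 4.12 (cv2) and the standard library are available. Lean on these libraries where they do the work, as an engineer would, in place of code of your own. Each camera call takes 0.05 s, during which the arm holds its last target.

TASK

Take the white lure board off the drying slats and clip it into the spring board vice, ready for painting: tilt it, push one short edge into the groove of one sprung jaw, lower the other edge in behind the second jaw, then let the springs centre it. Feel your way and keep it gentle (over 20 N on the jaws damages them). Leave the board lures up, level, held in both grooves and about midway along the jaws, let go of it, and leave the pot and jars where they are.

Things in the scene. Friction and masses are not known exactly. Their poses are not given: they have to be found in the camera images.
- board_mid (a point): Centre of the lure board's plate (mid-thickness): white, 150 mm long (x), 62 wide (y), 6 thick, 0.11 kg. Five lure bodies on its top (+z), up to 14 mm above the plate, within 26 mm of its middle line; the last 13 mm at each end is bare. Lies lures up on the slats, underside 28 mm above the bench, fingers fit beside its long edges at mid-length. Either end may go to either jaw.
- rack: Drying slats, fixed: plywood base 190 x 170 x 8 mm, two slats along y (14 wide, 160 long, at x = -52 and +52 mm, tops 28 mm up). Origin: centre of underside.
- vice: Spring board vice, base fixed to the bench. Origin: centre of its underside; x along its two rods, z up. Base 300 x 96 mm, 14 high; rods at y = -22 and +22 mm, tops 31 high. A carriage with two aluminium uprights (84 high, inner faces 192 mm apart) is clamped on the rods, up to 16 mm either way from the middle; its place is not reported: find it by touch or sight. Over 20 N damages the jaws.
- jaw_line (a point): Fixed point 70 mm above the base's middle, level with the jaw grooves. On each upright a sprung black jaw, 57 to 81 mm high, 70 wide (y); inner faces 134 mm apart at rest, even about the carriage. Grooves along y: 5 mm deep, 14 high at the mouth, tapering to 8 at the bottom. A jaw gives from 2.5 N, +0.5 N per mm; solid stop at 13.5 mm (9 N), 11 are needed to pass the other lip.
- brush_pot: Blue pot of brushes, 68 mm across, 90 high (brushes to 230), loose. Origin: centre of underside.
- paint_jar: Small amber jar, 42 mm across, 58 high, loose. Origin: centre of underside.
- varnish_jar: Clear jar with a black lid, 52 mm across, 70 high, loose. Origin: centre of underside.
Mind the look-alikes: they are no part of the job. Leave any blue or green look-alike of the part that bears board_mid alone.

How it is judged:
On the way:
1. the board, tilted, is pushed with one edge into a jaw of the vice (angle between board_mid's own z axis and vertical above 0.05 rad and contact force between board and vice above 4 N and horizontal distance between board_mid and vice below 0.045 m), for 0.1 s.
At the end, for the whole second after the job is handed in: the board sits level (within 3 degrees), lures up, held in both grooves: its centre 67 to 73 mm above the vice's underside, within 12 mm of the middle along the jaws and 20 mm of the base's middle along the rods (the carriage may stand 16 mm off), square to the jaws, released and at rest (z of board_mid in the frame of vice between 0.067 and 0.073 m and x of board_mid in the frame of vice between -0.02 and 0.02 m and y of board_mid in the frame of vice between -0.012 and 0.012 m and angle between the x axis of board_mid and the x axis of vice, either way round below 0.06 rad and angle between board_mid's own z axis and vertical below 0.05 rad and linear speed of board below 0.01 m/s); the robot touches nothing.
It fails at once if the board presses on the vice with over 20 N (contact force between board and vice above 20 N).
It fails at once if the pot or a jar is moved by over 15 mm (distance of any of brush_pot, paint_jar, varnish_jar from where it was at the start of the episode above 0.015 m).
It also fails if it takes over 64 s, if anything falls off the work surface, if the arm or the gripper's body presses on something with over 40 N, if the wrist force passes 120 N, or if a joint passes its speed limit or range.

## Working session

There is one attempt and no reset: what is moved stays moved. The work goes in short steps, Python scripts to look and compute and a shell command to move; the robot and the scene stay as the last step left them, time stands still between calls to the robot, and variables do not carry over. Pictures are saved under pics/ and viewed, and the job is handed in when it is done.

```bash
mkdir -p pics
python3 - <<'E'
from station import status, camera
import cv2, numpy as np
o=status.get_obs(); print({k:np.round(v,3).tolist() for k,v in o.items()})
for n in("top","side"):
    c=camera(n); cv2.imwrite(f"pics/{n}0.png",c["image"][:,:,::-1]); print(n,c["fx"],c["fy"],c["cx"],c["cy"],np.round(c["world_from_camera"],4).tolist())
E
```

```text
{'time_s': 0.0, 'qpos': [1.118, 0.3, 1.522, 0.0, 1.321, -0.067], 'joint_vel': [0.001, -0.001, 0.001, -0.0, 0.0, 0.0], 'tau': [0.001, -53.183, -35.274, 0.071, 0.024, -0.0], 'ee_pos': [0.207, 0.509, 0.205], 'eef_rot': [-3.14, -0.0, 2.756], 'force': [0.006, 0.191, -0.381], 'moment': [0.011, -0.027, 0.026], 'grip_width': 0.094}
top 492.7914597875746 492.7914597875746 311.0690398700034 238.13024735326127 [[0.0235, -0.9977, 0.0634, 0.5198], [-0.9997, -0.0232, 0.005, 0.1047], [-0.0035, -0.0635, -0.998, 0.9838], [0.0, 0.0, 0.0, 1.0]]
side 493.6269309884337 493.6269309884337 318.7206538477933 241.72266972356869 [[-0.9359, -0.2397, 0.2582, 0.3542], [-0.3518, 0.6744, -0.6492, 0.6554], [-0.0185, -0.6984, -0.7155, 0.684], [0.0, 0.0, 0.0, 1.0]]
```

View pics/top0.png

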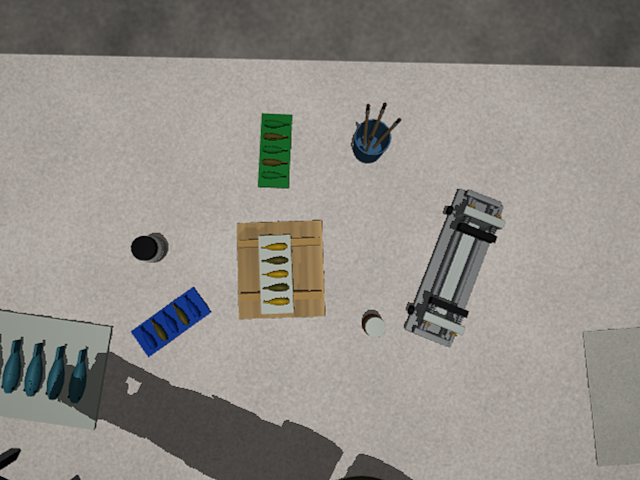

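View pics/side0.png

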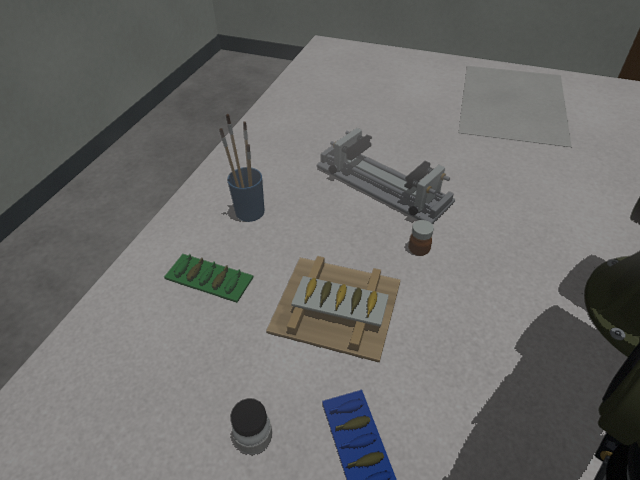

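The top view shows the white board on the rack at about (276,274), long axis along image rows (world x). The vice is at (455,267), with its black jaws at about (475,232) and (447,306). The pot is at (371,140), the amber jar at (374,323) and the varnish jar at (148,248). Next I'll measure these and zoom in.

```bash
cat > h.py <<'E'
import numpy as np, cv2
from station import status, camera
def proj(c,P):
    T=np.linalg.inv(c["world_from_camera"]); P=np.atleast_2d(P); q=P@T[:3,:3].T+T[:3,3]
    return np.c_[q[:,0]/q[:,2]*c["fx"]+c["cx"], q[:,1]/q[:,2]*c["fy"]+c["cy"]]
def ray(c,uv,z):
    uv=np.atleast_2d(uv).astype(float); T=np.array(c["world_from_camera"])
    d=np.c_[(uv[:,0]-c["cx"])/c["fx"],(uv[:,1]-c["cy"])/c["fy"],np.ones(len(uv))]@T[:3,:3].T
    s=(z-T[2,3])/d[:,2]; return T[:3,3]+s[:,None]*d
E
python3 - <<'E'
from h import *
c=camera("top"); im=c["image"]; 
crop=cv2.resize(im[180:355,395:515],None,fx=4.5*0.75,fy=4.5*0.75,interpolation=cv2.INTER_NEAREST)
crop2=cv2.resize(im[210:330,225:335],None,fx=3.5,fy=3.5,interpolation=cv2.INTER_NEAREST)
W=np.zeros((600,800,3),np.uint8); W[:crop.shape[0],:crop.shape[1]]=crop; W[:crop2.shape[0],410:410+crop2.shape[1]]=crop2
cv2.imwrite("pics/zoom.png",W[:,:,::-1])
hsv=cv2.cvtColor(im,cv2.COLOR_RGB2HSV)
m=((hsv[...,1]<45)&(hsv[...,2]>120)).astype(np.uint8); r=np.zeros_like(m); r[222:318,240:323]=m[222:318,240:323]
r=cv2.morphologyEx(r,cv2.MORPH_CLOSE,np.ones((15,15)))
r=cv2.morphologyEx(r,cv2.MORPH_OPEN,np.ones((5,5)))
cs,_=cv2.findContours(r,0,1)
for k in cs:
    if cv2.contourArea(k)>300:
        b=cv2.boxPoints(cv2.minAreaRect(k)); p=ray(c,b,0.034); print(b.tolist(),np.round(p,4).tolist(),"ctr",p.mean(0),[np.linalg.norm(p[i]-p[i-1]) for i in range(4)])
E
```

```text
[[257.5178527832031, 235.74923706054688], [289.9725036621094, 234.35830688476562], [293.3128967285156, 312.3008728027344], [260.8582458496094, 313.6918029785156]] [[0.5823, 0.213, 0.034], [0.5865, 0.1503, 0.034], [0.4372, 0.14, 0.034], [0.4331, 0.202, 0.034]] ctr [0.50977463 0.17633601 0.034     ] [np.float64(0.1496615026902832), np.float64(0.06278216512294142), np.float64(0.14965098733128931), np.float64(0.062154589902359225)]
```

View pics/zoom.png

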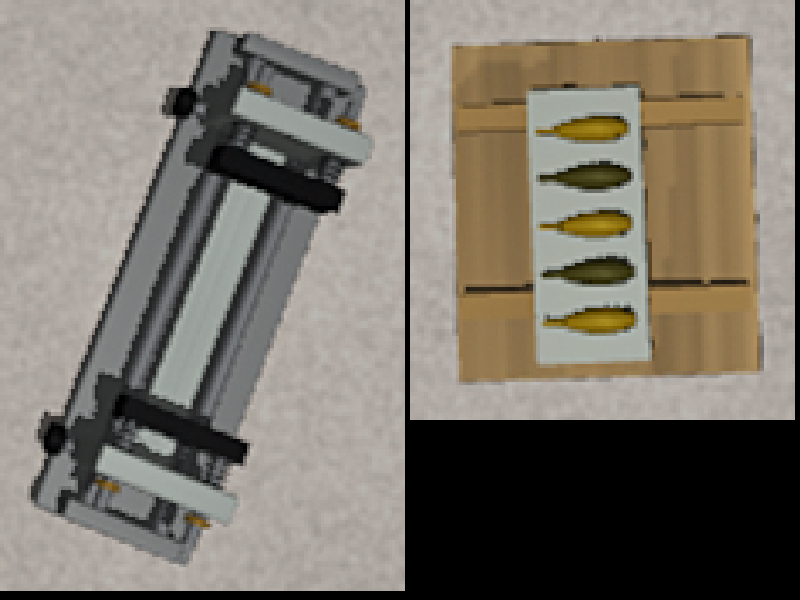

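Run:
```python
from h import *
c=camera("top"); im=c["image"]; hsv=cv2.cvtColor(im,cv2.COLOR_RGB2HSV)
def rects(m,z,mn,name):
    r=np.zeros_like(m); r[180:355,395:515]=m[180:355,395:515]
    cs,_=cv2.findContours(r,0,1)
    for k in cs:
        if cv2.contourArea(k)>mn:
            b=cv2.boxPoints(cv2.minAreaRect(k)); p=ray(c,b,z); print(name,np.round(b,1).tolist(),np.round(p[:,:2],4).tolist(),"ctr",np.round(p.mean(0),4),np.round([np.linalg.norm(p[i]-p[i-1]) for i in range(4)],4))
rects((im.max(2)<38).astype(np.uint8),.081,60,"jaw")
rects(((im.min(2)>165)&(hsv[...,1]<40)&(im[...,1].astype(int)>=im[...,0])).astype(np.uint8),.084,60,"upr")
b=np.array([[457.8,188.9],[404.8,327.3],[450.4,346.5],[502.3,206.7]]); p=ray(c,b,.014);print(p,p.mean(0),[np.linalg.norm(p[i]-p[i-1]) for i in range(4)])
s=camera("side"); cv2.imwrite("pics/zs.png",cv2.resize(s["image"][110:265,300:470],None,fx=3.8,fy=3.8,interpolation=cv2.INTER_NEAREST)[:,:,::-1])
```

```text
jaw [[426.79998779296875, 302.5], [430.5, 293.20001220703125], [469.0, 308.6000061035156], [465.20001220703125, 317.8999938964844]] [[0.4647, -0.1041], [0.4817, -0.1107], [0.4556, -0.1807], [0.4386, -0.174]] ctr [ 0.4602 -0.1424  0.081 ] [0.0747 0.0183 0.0747 0.0182]
jaw [[450.79998779296875, 239.5], [458.6000061035156, 220.0], [496.5, 235.1999969482422], [488.70001220703125, 254.6999969482422]] [[0.5806, -0.147], [0.6168, -0.1611], [0.5904, -0.2307], [0.5544, -0.2165]] ctr [ 0.5855 -0.1888  0.081 ] [0.0742 0.0389 0.0744 0.0388]
[[ 0.68593487 -0.17903199  0.014     ]
 [ 0.41162206 -0.07715355  0.014     ]
 [ 0.37678178 -0.16608563  0.014     ]
 [ 0.65244806 -0.26706997  0.014     ]] [ 0.53169669 -0.17233529  0.014     ] [np.float64(0.09419157387105018), np.float64(0.29262046102213307), np.float64(0.09551313525279101), np.float64(0.2935808825409332)]
```

View pics/zs.png

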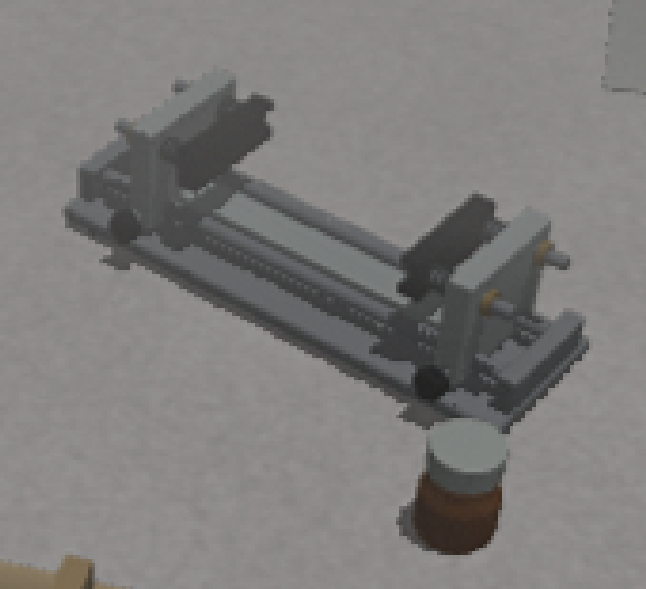

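Run:
```python
from h import *
c=camera("top"); im=cv2.cvtColor(c["image"],cv2.COLOR_RGB2GRAY).astype(np.float32)
th=np.radians(-20.25); ex=np.array([np.cos(th),np.sin(th)]); ey=np.array([-ex[1],ex[0]]); C=np.array([.5317,-.1723])
def prof(z,ys):
    s=np.arange(-.16,.1605,.001); acc=[]
    for y in ys:
        P=C+s[:,None]*ex+y*ey; uv=proj(c,np.c_[P,np.full(len(s),z)]).astype(np.float32)
        acc.append(cv2.remap(im,uv[:,0][None],uv[:,1][None],cv2.INTER_LINEAR)[0])
    return s,np.array(acc)
for z in(.081,.084):
    s,a=prof(z,np.linspace(-.02,.02,9)); a=a.mean(0)
    print(z,[(int(round(s[i]*1000)),int(a[i])) for i in range(0,len(s)) if abs(s[i])>.055 and abs(s[i])<.125])
# jaw ends along y: 
s=None
def yp(x,z):
    t=np.arange(-.06,.0605,.0015);P=C+x*ex+t[:,None]*ey;uv=proj(c,np.c_[P,np.full(len(t),z)]).astype(np.float32)
    v=cv2.remap(im,uv[:,0][None],uv[:,1][None],cv2.INTER_LINEAR)[0];print(x,z,[(round(t[i]*1e3,1),int(v[i])) for i in range(len(t)) if abs(t[i])>.025])
yp(-.075,.081);yp(.066,.081)
```

```text
0.081 [(-125, 95), (-124, 93), (-123, 92), (-122, 91), (-121, 92), (-120, 93), (-119, 91), (-118, 93), (-117, 117), (-116, 145), (-115, 158), (-114, 166), (-113, 166), (-112, 166), (-111, 165), (-110, 165), (-109, 165), (-108, 165), (-107, 166), (-106, 168), (-105, 169), (-104, 166), (-103, 139), (-102, 106), (-101, 70), (-100, 46), (-99, 49), (-98, 51), (-97, 50), (-96, 58), (-95, 75), (-94, 91), (-93, 104), (-92, 107), (-91, 108), (-90, 111), (-89, 115), (-88, 107), (-87, 91), (-86, 64), (-85, 37), (-84, 24), (-83, 16), (-82, 18), (-81, 20), (-80, 20), (-79, 20), (-78, 20), (-77, 19), (-76, 18), (-75, 17), (-74, 22), (-73, 32), (-72, 52), (-71, 65), (-70, 68), (-69, 71), (-68, 84), (-67, 101), (-66, 118), (-65, 125), (-64, 126), (-63, 125), (-62, 125), (-61, 124), (-60, 123), (-59, 124), (-58, 124), (-57, 125), (-56, 125), (55, 118), (56, 102), (57, 67), (58, 29), (59, 11), (60, 1), (61, 6), (62, 12), (63, 15), (64, 17), (65, 17), (66, 17), (67, 17), (68, 16), (69, 16), (70, 16), (71, 13), (72, 11), (73, 20), (74, 37), (75, 71), (76, 99), (77, 104), (78, 106), (79, 90), (80, 74), (
[... 3770 characters left out ...]
np.float64(-31.5), 12), (np.float64(-30.0), 14), (np.float64(-28.5), 16), (np.float64(-27.0), 17), (np.float64(-25.5), 16), (np.float64(25.5), 17), (np.float64(27.0), 17), (np.float64(28.5), 18), (np.float64(30.0), 19), (np.float64(31.5), 17), (np.float64(33.0), 16), (np.float64(34.5), 8), (np.float64(36.0), 2), (np.float64(37.5), 1), (np.float64(39.0), 15), (np.float64(40.5), 36), (np.float64(42.0), 47), (np.float64(43.5), 49), (np.float64(45.0), 47), (np.float64(46.5), 47), (np.float64(48.0), 46), (np.float64(49.5), 43), (np.float64(51.0), 42), (np.float64(52.5), 94), (np.float64(54.0), 118), (np.float64(55.5), 123), (np.float64(57.0), 122), (np.float64(58.5), 118), (np.float64(60.0), 91)]
```

```bash
cat >> h.py <<'E'
from scipy.spatial.transform import Rotation as R
def pose():
    o=status.get_obs(); return np.array(o["ee_pos"]),R.from_euler("xyz",o["eef_rot"]),o
def delta(p1,r1):
    p,r,o=pose(); d=r.inv().apply(np.array(p1)-p); w=(r.inv()*r1).as_rotvec()/(np.pi/2)
    print("t",o["time_s"],"p",np.round(p,4),"rpy",np.round(o["eef_rot"],4),"F",np.round(o["force"],2),"w",round(o["grip_width"],4))
    print("shift",np.round(d,4),"turn",np.round(w,4)); return d,w
E
python3 - <<'E'
from h import *
from math import *
delta([.5098,.1763,.12],R.from_euler("xyz",[pi,0,radians(183.9)]))
c=camera("top")
for n,uv,z in(("pot",(371,155),0.09),("jar",(375,324),.058),("varn",(145,248),.07)): print(n,ray(c,uv,z))
E
```

```text
t 0.3 p [0.2069 0.5095 0.2053] rpy [-3.1412  0.      2.7558] F [-0.02  0.38 -0.54] w 0.0936
shift [-0.406  -0.1947  0.0853] turn [-2.000e-04 -1.000e-04 -2.889e-01]
pot [[0.73205719 0.00267609 0.09      ]]
jar [[ 0.42129043 -0.01342887  0.058     ]]
varn [[0.55230767 0.41724163 0.07      ]]
```

```bash
python3 -m jog '[[-0.03,-0.014,0,0,0,-0.02,1],[-0.07,-0.034,0,0,0,-0.05,1],[-0.11,-0.053,0,0,0,-0.08,1],[-0.15,-0.072,0,0,0,-0.11,1],[-0.19,-0.09,0,0,0,-0.14,1],[-0.23,-0.11,0,0,0,-0.17,1],[-0.27,-0.13,0.01,0,0,-0.2,1],[-0.31,-0.15,0.03,0,0,-0.23,1],[-0.35,-0.17,0.05,0,0,-0.26,1],[-0.385,-0.185,0.07,0,0,-0.289,1],[-0.406,-0.1947,0.0853,0,0,-0.289,1],[-0.406,-0.1947,0.0853,0,0,-0.289,1],[-0.406,-0.1947,0.0853,0,0,-0.289,1],[-0.406,-0.1947,0.0853,0,0,-0.289,1]]'
python3 - <<'E'
from h import *
from math import *
delta([.5098,.1763,.018],R.from_euler("xyz",[pi,0,radians(183.9)]))
c=camera("top");s=camera("side")
cv2.imwrite("pics/a.png",np.vstack([c["image"][150:350,150:470],s["image"][200:400,200:520]])[:,:,::-1])
E
```

```text
time_s: 1.75
ee_pos: [0.5096, 0.1772, 0.1209]
eef_rot: [3.141, 0.001, -3.073]
force: [0.2, 0.1, -0.0]
grip_width: 0.0943
t 1.75 p [0.5096 0.1772 0.1209] rpy [ 3.1415e+00  9.0000e-04 -3.0726e+00] F [ 0.17  0.14 -0.02] w 0.0943
shift [-1.000e-04 -1.000e-03  1.029e-01] turn [0.0001 0.0006 0.0006]
```

View pics/a.png

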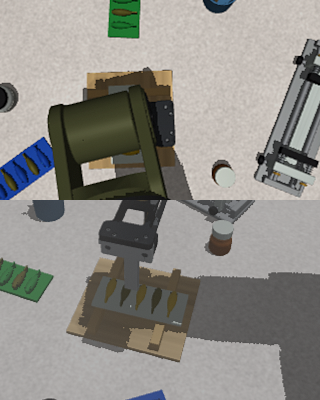

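The gripper is over the board's middle, with the fingers straddling it. Next: descend and grip.

```bash
python3 -m jog '[[0,-0.001,0.02,0,0,0,1],[0,-0.001,0.045,0,0,0,1],[0,-0.001,0.07,0,0,0,1],[0,-0.001,0.09,0,0,0,1],[0,-0.001,0.1,0,0,0,1],[0,-0.001,0.103,0,0,0,1],[0,-0.001,0.103,0,0,0,1],[0,-0.001,0.103,0,0,0,0],[0,-0.001,0.103,0,0,0,0],[0,-0.001,0.103,0,0,0,0],[0,-0.001,0.103,0,0,0,0],[0,-0.001,0.103,0,0,0,0],[0,-0.001,0.103,0,0,0,0]]' 30
python3 - <<'E'
from h import *
from math import *
delta([.5098,.1763,.018],R.from_euler("xyz",[pi,0,radians(183.9)]))
c=camera("top")
E
```

```text
time_s: 3.15
ee_pos: [0.5099, 0.1764, 0.0182]
eef_rot: [3.141, 0.001, -3.072]
force: [-0.4, 0.6, 3.0]
grip_width: 0.0616
t 3.15 p [0.5099 0.1764 0.0182] rpy [ 3.1414e+00  1.4000e-03 -3.0721e+00] F [-0.36  0.59  3.  ] w 0.0616
shift [ 0.0001 -0.0001  0.0002] turn [0.0001 0.0009 0.0009]
```

```bash
python3 -m jog '[[0,0,-0.01,0,0,0,0],[0,0,-0.03,0,0,0,0],[0,0,-0.06,0,0,0,0],[0,0,-0.09,0,0,0,0],[0,0,-0.12,0,0,0,0],[0,0,-0.14,0,0,0,0],[0,0,-0.14,0,0,0,0],[0,0,-0.14,0,0,0,0]]'
python3 - <<'E'
from h import *
from math import *
delta([.5264,-.1704,.158],R.from_euler("xyz",[pi,0,radians(159.75)]))
c=camera("top");s=camera("side")
cv2.imwrite("pics/b.png",np.vstack([c["image"][150:350,150:470],s["image"][150:350,200:520]])[:,:,::-1])
E
```

```text
time_s: 4.0
ee_pos: [0.5094, 0.1762, 0.1577]
eef_rot: [3.141, 0.001, -3.072]
force: [-0.0, 0.5, -1.2]
grip_width: 0.0614
t 4.0 p [0.5094 0.1762 0.1577] rpy [ 3.1415e+00  1.2000e-03 -3.0722e+00] F [-0.01  0.52 -1.2 ] w 0.0614
shift [ 7.10e-03 -3.47e-01 -3.00e-04] turn [2.000e-04 7.000e-04 2.692e-01]
```

View pics/b.png

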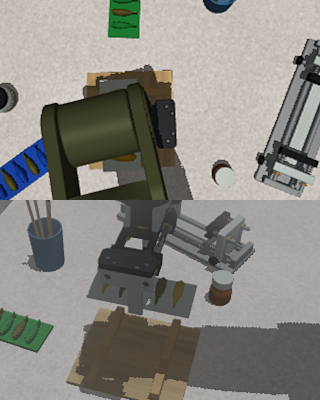

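The board is held and lifted clear of the slats. Next I'll carry it above the vice.

```bash
python3 -m jog '[[0,-0.01,0,0,0,0.01,0],[0.001,-0.035,0,0,0,0.03,0],[0.001,-0.065,0,0,0,0.055,0],[0.002,-0.1,0,0,0,0.08,0],[0.003,-0.135,0,0,0,0.11,0],[0.003,-0.17,0,0,0,0.14,0],[0.004,-0.205,0,0,0,0.17,0],[0.005,-0.24,0,0,0,0.2,0],[0.006,-0.275,0,0,0,0.225,0],[0.006,-0.31,0,0,0,0.25,0],[0.007,-0.335,0,0,0,0.263,0],[0.0071,-0.347,0,0.0002,0.0007,0.2692,0],[0.0071,-0.347,0,0.0002,0.0007,0.2692,0],[0.0071,-0.347,0,0.0002,0.0007,0.2692,0],[0.0071,-0.347,0,0.0002,0.0007,0.2692,0]]'
python3 - <<'E'
from h import *
from math import *
delta([.5264,-.1704,.158],R.from_euler("xyz",[pi,0,radians(159.75)]))
c=camera("top");s=camera("side")
cv2.imwrite("pics/c1.png",np.hstack([cv2.resize(c["image"][170:370,360:560],(400,400)),cv2.resize(s["image"][50:250,280:480],(400,400))])[:,:,::-1])
E
```

```text
time_s: 5.6
ee_pos: [0.5261, -0.1694, 0.1568]
eef_rot: [-3.141, -0.002, 2.79]
force: [-0.3, -0.1, -1.5]
grip_width: 0.0616
t 5.6 p [ 0.5261 -0.1694  0.1568] rpy [-3.1407e+00 -1.8000e-03  2.7896e+00] F [-0.29 -0.09 -1.52] w 0.0616
shift [-0.0006 -0.0008 -0.0012] turn [-0.0006 -0.0011  0.0009]
```

View pics/c1.png

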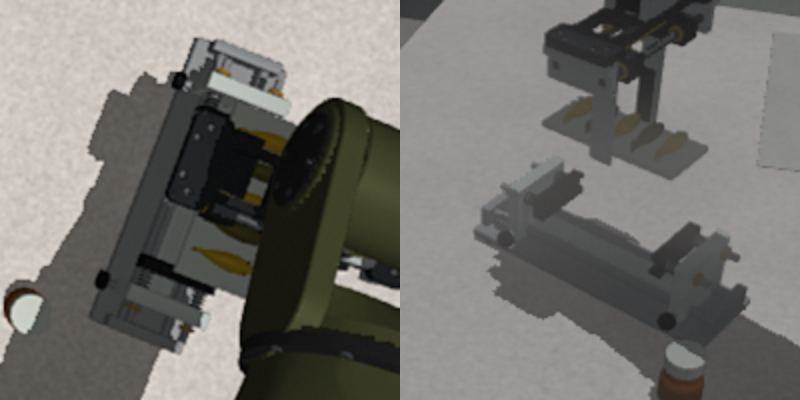

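The top and side views show the board above the vice, aligned with it. Near jaw is visible in both views, at about (175,275) and (675,245) in the mosaic. I'll push into the far jaw first, with the far end tilted down, so the drop past the near lip stays in sight.

```bash
cat >> h.py <<'E'
th=np.radians(-20.25); ex=np.array([np.cos(th),np.sin(th),0]); K=np.array([.5264,-.1704,0.])
GR=.013
def tgt(u,z,t,yo=0.0):
    """far edge (A) midpoint at u (from carriage mid), height z, tilt t"""
    ey=np.array([-ex[1],ex[0],0])
    bc=K+ex*(u-.075*np.cos(t))+np.array([0,0,z+.075*np.sin(t)])+ey*yo
    r=R.from_rotvec(ey*t)*R.from_euler("xyz",[np.pi,0,np.radians(159.75)])
    return bc+GR*r.apply([0,0,1]), r
def est():
    p,r,o=pose(); ey=np.array([-ex[1],ex[0],0])
    bc=p-GR*r.apply([0,0,1]); xd=-r.apply([1,0,0])
    f=np.array(o["force"])
    for n,e in(("A",bc+.075*xd),("B",bc-.075*xd),("C",bc)): print(n,"u %.1f y %.1f z %.1f"%tuple(1e3*np.array([(e-K)@ex,(e-K)@ey,e[2]])))
    print("tilt",round(np.arcsin(-xd[2]),4),"Fu %.2f Fy %.2f Fz %.2f"%(f@ex,f@ey,f[2]),"t",o["time_s"],"w",round(o["grip_width"],4), "M",np.round(o["moment"],2))
E
python3 - <<'E'
from h import *
est(); delta(*tgt(.06,.10,.2)); delta(*tgt(.06,.07,.2))
E
```

```text
A u 74.5 y 0.8 z 169.8
B u -75.5 y 0.6 z 170.0
C u -0.5 y 0.7 z 169.9
tilt 0.0015 Fu -1.20 Fy -0.13 Fz -1.18 t 5.7 w 0.0614 M [ 0.02 -0.03 -0.02]
t 5.7 p [ 0.5262 -0.1696  0.1569] rpy [-3.1406e+00 -1.5000e-03  2.7896e+00] F [-1.17  0.29 -1.18] w 0.0614
shift [ 0.0155 -0.0006  0.0548] turn [-0.0007  0.1264  0.0008]
t 5.7 p [ 0.5262 -0.1696  0.1569] rpy [-3.1406e+00 -1.5000e-03  2.7896e+00] F [-1.17  0.29 -1.18] w 0.0614
shift [ 0.0155 -0.0006  0.0848] turn [-0.0007  0.1264  0.0008]
```

```bash
python3 -m jog '[[0.004,0,0.01,0,0.03,0,0],[0.009,0,0.025,0,0.06,0,0],[0.013,0,0.04,0,0.1,0,0],[0.0155,-0.0006,0.05,0,0.1264,0.0008,0],[0.0155,-0.0006,0.0548,0,0.1264,0.0008,0],[0.0155,-0.0006,0.0548,0,0.1264,0.0008,0],[0.0155,-0.0006,0.0548,0,0.1264,0.0008,0]]'
python3 - <<'E'
from h import *
est(); delta(*tgt(.06,.07,.2))
c=camera("top");s=camera("side")
cv2.imwrite("pics/c2.png",np.hstack([cv2.resize(c["image"][170:370,360:560],(400,400)),cv2.resize(s["image"][80:240,300:460],(400,400))])[:,:,::-1])
E
```

```text
time_s: 6.4
ee_pos: [0.5116, -0.1646, 0.1028]
eef_rot: [-3.14, -0.198, 2.788]
force: [0.5, -0.4, -0.8]
grip_width: 0.0615
A u 60.2 y 0.3 z 100.7
B u -86.9 y 0.3 z 130.3
C u -13.4 y 0.3 z 115.5
tilt 0.1983 Fu 0.56 Fy -0.17 Fz -0.76 t 6.4 w 0.0615 M [-0.07 -0.13  0.01]
t 6.4 p [ 0.5116 -0.1646  0.1028] rpy [-3.1404 -0.1983  2.7885] F [ 0.47 -0.35 -0.76] w 0.0615
shift [-0.0059 -0.0002  0.0301] turn [-0.0008  0.0011  0.0002]
```

View pics/c2.png

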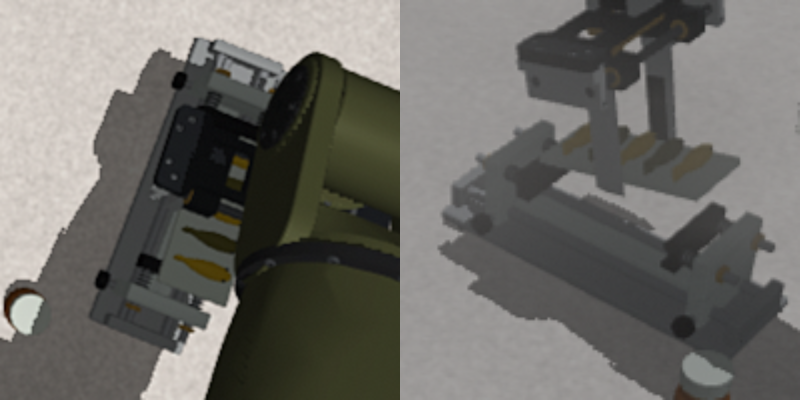

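Run:
```python
from h import *
s=camera("side"); ey=np.array([-ex[1],ex[0],0])
cv2.imwrite("pics/c3.png",cv2.resize(s["image"][120:200,340:460],None,fx=6,fy=6,interpolation=cv2.INTER_CUBIC)[:,:,::-1])
for uv in((436,143.2),(418.8,158.8)):
    P=ray(s,uv,.1333)[0]; print(1e3*(P-K)@ex,1e3*(P-K)@ey)
print(proj(s,[K+ex*(-.0863)+ey*y+np.array([0,0,.1333]) for y in(-.031,.031)]))
```

```text
-88.10387551798716 -29.488610863098664
-90.03355013320557 33.76807866123606
[[435.60391716 142.50785474]
 [417.90834941 157.34944908]]
```

View pics/c3.png

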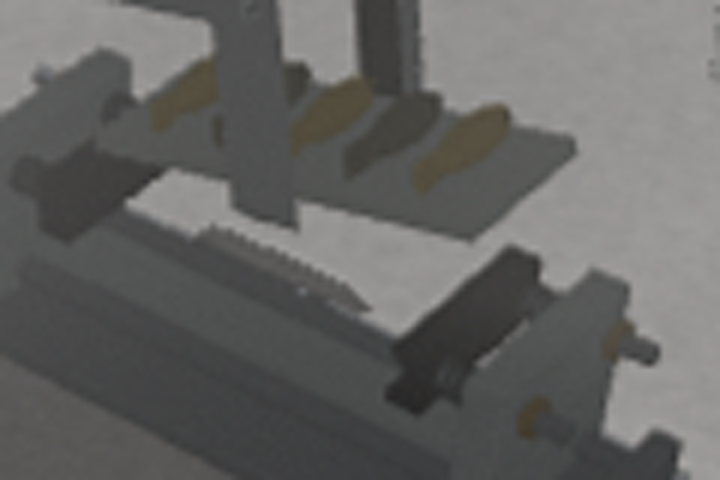

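The board's near end, corners at about (436,143) and (419,159) in the side view, matches the prediction to within about 2 mm. The far end faces the far jaw. Next I'll lower it.

```bash
python3 -m jog '[[-0.001,0,0.006,0,0,0,0],[-0.002,0,0.012,0,0,0,0],[-0.003,0,0.018,0,0,0,0],[-0.005,0,0.024,0,0,0,0],[-0.0059,0,0.0301,0,0.001,0,0],[-0.0059,0,0.0301,0,0.001,0,0],[-0.0059,0,0.0301,0,0.001,0,0]]'
python3 - <<'E'
from h import *
est(); delta(*tgt(.06,.07,.2)); delta(*tgt(.07,.07,.2));
s=camera("side")
cv2.imwrite("pics/c4.png",cv2.resize(s["image"][120:220,320:460],None,fx=5,fy=5,interpolation=cv2.INTER_CUBIC)[:,:,::-1])
E
```

```text
time_s: 7.25
ee_pos: [0.5114, -0.1648, 0.0721]
eef_rot: [-3.14, -0.2, 2.788]
force: [-0.1, 0.4, -1.6]
grip_width: 0.0617
A u 60.1 y 0.1 z 70.0
B u -86.9 y 0.1 z 99.8
C u -13.4 y 0.1 z 84.9
tilt 0.2002 Fu -0.19 Fy 0.34 Fz -1.55 t 7.25 w 0.0617 M [-0.03 -0.13 -0.03]
t 7.25 p [ 0.5114 -0.1648  0.0721] rpy [-3.1404 -0.2002  2.7882] F [-0.06  0.39 -1.55] w 0.0617
shift [ 0.0001 -0.0001 -0.    ] turn [-0.0007 -0.0001  0.    ]
t 7.25 p [ 0.5114 -0.1648  0.0721] rpy [-3.1404 -0.2002  2.7882] F [-0.06  0.39 -1.55] w 0.0617
shift [-0.0097 -0.0001 -0.002 ] turn [-0.0007 -0.0001  0.    ]
```

View pics/c4.png

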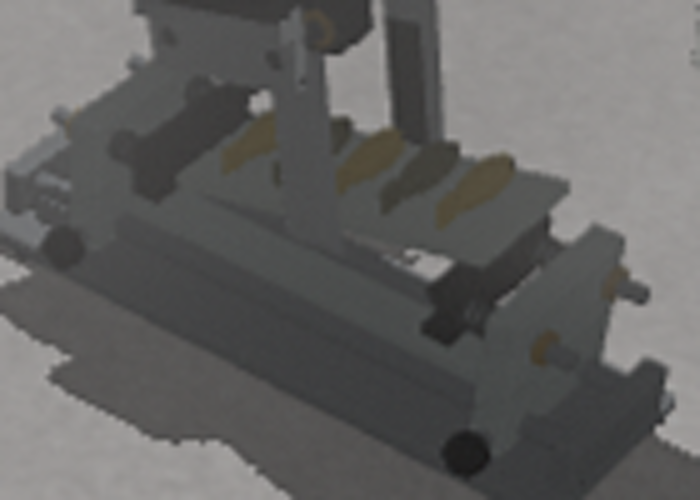

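The far edge stands at the mouth of the far jaw, and the near end is clear above the near jaw. Next I'll advance gently to feel the contact.

```bash
python3 -m jog '[[-0.002,0,-0.0004,0,0,0,0],[-0.004,0,-0.0008,0,0,0,0],[-0.006,0,-0.0012,0,0,0,0],[-0.008,0,-0.0016,0,0,0,0],[-0.0097,0,-0.002,0,0,0,0],[-0.0097,0,-0.002,0,0,0,0],[-0.0097,0,-0.002,0,0,0,0]]'
python3 - <<'E'
from h import *
est(); delta(*tgt(.074,.07,.2))
E
```

```text
time_s: 8.0
ee_pos: [0.5208, -0.1683, 0.0724]
eef_rot: [-3.14, -0.2, 2.788]
force: [-0.5, 0.0, -1.0]
grip_width: 0.0617
A u 70.0 y 0.1 z 70.2
B u -77.0 y 0.1 z 100.0
C u -3.5 y 0.1 z 85.1
tilt 0.1998 Fu -0.50 Fy -0.14 Fz -1.02 t 8.0 w 0.0617 M [-0.03 -0.2  -0.03]
t 8.0 p [ 0.5208 -0.1683  0.0724] rpy [-3.1404 -0.1998  2.7882] F [-0.51  0.04 -1.02] w 0.0617
shift [-0.0039 -0.0001 -0.0006] turn [-0.0008  0.0001 -0.    ]
```

```bash
python3 -m jog '[[-0.001,0,-0.0002,0,0,0,0],[-0.002,0,-0.0004,0,0,0,0],[-0.003,0,-0.0006,0,0,0,0],[-0.0039,0,-0.0006,0,0,0,0],[-0.0039,0,-0.0006,0,0,0,0]]'
python3 -c "
from h import *
est()"
python3 -m jog '[[-0.001,0,-0.0002,0,0,0,0],[-0.002,0,-0.0004,0,0,0,0],[-0.003,0,-0.0006,0,0,0,0],[-0.003,0,-0.0006,0,0,0,0],[-0.003,0,-0.0006,0,0,0,0]]'
python3 -c "
from h import *
est();delta(*tgt(.08,.07,.2))"
```

```text
time_s: 8.5
ee_pos: [0.5244, -0.1696, 0.0721]
eef_rot: [-3.14, -0.2, 2.788]
force: [-4.2, 1.8, -1.4]
grip_width: 0.061
A u 73.9 y 0.1 z 69.9
B u -73.1 y 0.1 z 99.8
C u 0.4 y 0.1 z 84.8
tilt 0.2003 Fu -4.55 Fy 0.24 Fz -1.38 t 8.5 w 0.061 M [ 0.2   0.51 -0.06]
time_s: 9.0
ee_pos: [0.5271, -0.1706, 0.072]
eef_rot: [-3.14, -0.201, 2.788]
force: [-4.0, 0.9, -0.1]
grip_width: 0.0615
A u 76.8 y 0.1 z 69.8
B u -70.2 y 0.1 z 99.7
C u 3.3 y 0.1 z 84.8
tilt 0.2009 Fu -4.11 Fy -0.53 Fz -0.05 t 9.0 w 0.0615 M [ 0.31  0.74 -0.04]
t 9.0 p [ 0.5271 -0.1706  0.072 ] rpy [-3.1404 -0.2009  2.7882] F [-4.04  0.92 -0.05] w 0.0615
shift [-0.0031 -0.0001 -0.0008] turn [-0.0007 -0.0006  0.    ]
```

```bash
python3 -m jog '[[-0.001,0,-0.0002,0,0,0,0],[-0.002,0,-0.0004,0,0,0,0],[-0.003,0,-0.0006,0,0,0,0],[-0.0031,0,-0.0007,0,0,0,0],[-0.0031,0,-0.0007,0,0,0,0],[-0.0031,0,-0.0007,0,0,0,0]]'
python3 -c "
from h import *
est()"
python3 -m jog '[[-0.001,0,-0.0002,0,0,0,0],[-0.002,0,-0.0004,0,0,0,0],[-0.0025,0,-0.0005,0,0,0,0],[-0.0025,0,-0.0005,0,0,0,0],[-0.0025,0,-0.0005,0,0,0,0]]'
python3 - <<'E'
from h import *
est();delta(*tgt(.084,.07,.2))
s=camera("side");c=camera("top")
cv2.imwrite("pics/c5.png",np.hstack([cv2.resize(s["image"][120:220,320:460],(560,400),interpolation=cv2.INTER_CUBIC),cv2.resize(c["image"][170:370,400:520],(240,400))])[:,:,::-1])
est()
E
```

```text
time_s: 9.6
ee_pos: [0.5298, -0.1716, 0.072]
eef_rot: [-3.14, -0.202, 2.788]
force: [-6.1, 2.2, 1.2]
grip_width: 0.0613
A u 79.7 y 0.1 z 69.7
B u -67.3 y 0.1 z 99.8
C u 6.2 y 0.1 z 84.7
tilt 0.2019 Fu -6.45 Fy -0.07 Fz 1.16 t 9.6 w 0.0613 M [ 0.41  0.93 -0.14]
time_s: 10.1
ee_pos: [0.5318, -0.1723, 0.0719]
eef_rot: [-3.14, -0.203, 2.788]
force: [-7.1, 1.6, 1.3]
grip_width: 0.0612
A u 81.8 y 0.1 z 69.4
B u -65.1 y 0.1 z 99.7
C u 8.3 y 0.1 z 84.6
tilt 0.2034 Fu -7.21 Fy -1.00 Fz 1.26 t 10.1 w 0.0612 M [ 0.47  1.2  -0.13]
t 10.1 p [ 0.5318 -0.1723  0.0719] rpy [-3.1405 -0.2034  2.7882] F [-7.11  1.56  1.26] w 0.0612
shift [-0.0021 -0.0001 -0.0007] turn [-0.0007 -0.0022 -0.    ]
A u 81.8 y 0.1 z 69.5
B u -65.1 y 0.1 z 99.7
C u 8.3 y 0.1 z 84.6
tilt 0.2033 Fu -6.95 Fy 0.59 Fz 0.36 t 10.2 w 0.0616 M [ 0.45  1.13 -0.07]
```

View pics/c5.png

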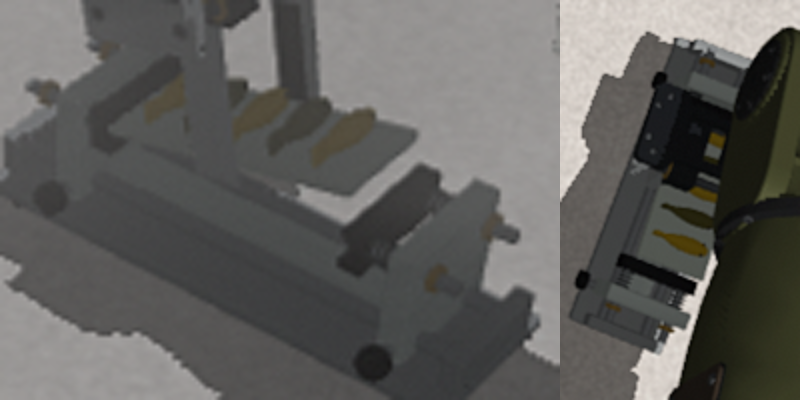

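The side view shows the far edge seated in the far jaw, which is pushed back by about 10 mm. The near end is above the near lip and a little inside it. Next: a bit more push, then start to lower.

```bash
python3 -m jog '[[-0.001,0,-0.0002,0,0,0,0],[-0.002,0,-0.0004,0,0,0,0],[-0.0021,0,-0.0006,0,0,0,0],[-0.0021,0,-0.0006,0,0,0,0],[-0.0021,0,-0.0006,0,0,0,0]]'
python3 - <<'E'
from h import *
est();est()
delta(*tgt(.085,.0700,.12))
E
```

```text
time_s: 10.7
ee_pos: [0.5333, -0.1729, 0.0719]
eef_rot: [-3.14, -0.205, 2.788]
force: [-7.2, 2.6, 0.4]
grip_width: 0.0616
A u 83.4 y 0.1 z 69.3
B u -63.5 y 0.1 z 99.9
C u 10.0 y 0.1 z 84.6
tilt 0.2051 Fu -7.63 Fy -0.03 Fz 0.44 t 10.7 w 0.0616 M [ 0.51  1.38 -0.04]
A u 83.4 y 0.1 z 69.3
B u -63.5 y 0.1 z 99.9
C u 10.0 y 0.1 z 84.6
tilt 0.2051 Fu -7.63 Fy -0.03 Fz 0.44 t 10.7 w 0.0616 M [ 0.51  1.38 -0.04]
t 10.7 p [ 0.5333 -0.1729  0.0719] rpy [-3.1405 -0.2051  2.7881] F [-7.17  2.61  0.44] w 0.0616
shift [-0.0028 -0.0001  0.0053] turn [-0.0007 -0.0542 -0.    ]
```

```bash
python3 -m jog '[[-0.0008,0,0.0012,0,-0.011,0,0],[-0.0014,0,0.0024,0,-0.022,0,0],[-0.002,0,0.0035,0,-0.034,0,0],[-0.0025,0,0.0045,0,-0.045,0,0],[-0.0028,0,0.0053,0,-0.0542,0,0],[-0.0028,0,0.0053,0,-0.0542,0,0],[-0.0028,0,0.0053,0,-0.0542,0,0]]'
python3 - <<'E'
from h import *
est()
delta(*tgt(.0855,.07,.06))
s=camera("side");c=camera("top")
cv2.imwrite("pics/c6.png",np.hstack([cv2.resize(s["image"][120:220,320:460],(560,400),interpolation=cv2.INTER_CUBIC),cv2.resize(c["image"][260:360,400:460],(240,400),interpolation=cv2.INTER_CUBIC)])[:,:,::-1])
est()
E
```

```text
time_s: 11.4
ee_pos: [0.534, -0.1731, 0.0658]
eef_rot: [-3.14, -0.122, 2.788]
force: [-8.3, 3.5, 0.1]
grip_width: 0.0613
A u 84.1 y 0.1 z 69.6
B u -64.7 y 0.1 z 87.9
C u 9.7 y 0.1 z 78.7
tilt 0.1223 Fu -8.99 Fy 0.39 Fz 0.10 t 11.4 w 0.0613 M [ 0.57  1.47 -0.09]
t 11.4 p [ 0.534  -0.1731  0.0658] rpy [-3.1405 -0.1223  2.7881] F [-8.3   3.48  0.1 ] w 0.0613
shift [-0.0023 -0.0001  0.0041] turn [-0.0007 -0.0397 -0.    ]
A u 84.1 y 0.1 z 69.5
B u -64.7 y 0.1 z 87.9
C u 9.7 y 0.1 z 78.7
tilt 0.1225 Fu -9.13 Fy 0.76 Fz 0.94 t 11.5 w 0.0608 M [ 0.57  1.48 -0.12]
```

View pics/c6.png

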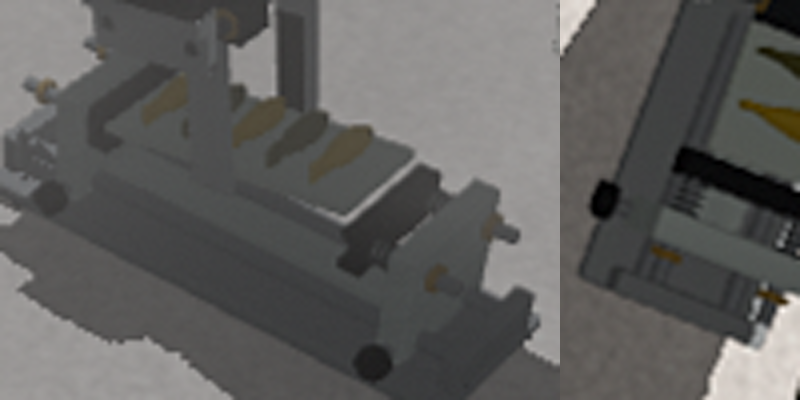

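The near end is just above the near lip and looks level with its inner face or a little inside it. Force is 9 N, close to the full needed travel. Next I'll lower further while watching Fz.

```bash
python3 -m jog '[[-0.0006,0,0.001,0,-0.008,0,0],[-0.001,0,0.0018,0,-0.016,0,0],[-0.0014,0,0.0026,0,-0.024,0,0],[-0.0014,0,0.0026,0,-0.024,0,0]]'
python3 -c "
from h import *
est()
delta(*tgt(.0855,.07,.06))"
```

```text
time_s: 11.9
ee_pos: [0.5342, -0.1732, 0.0627]
eef_rot: [-3.14, -0.087, 2.788]
force: [-8.3, 3.7, -0.2]
grip_width: 0.0616
A u 84.1 y 0.1 z 69.1
B u -65.3 y 0.1 z 82.1
C u 9.4 y 0.1 z 75.6
tilt 0.0867 Fu -9.03 Fy 0.60 Fz -0.23 t 11.9 w 0.0616 M [ 0.59  1.43 -0.16]
t 11.9 p [ 0.5342 -0.1732  0.0627] rpy [-3.1405 -0.0867  2.7881] F [-8.27  3.69 -0.23] w 0.0616
shift [-0.0017 -0.0001  0.001 ] turn [-0.0007 -0.017  -0.    ]
```

Run:
```python
from h import *
s=camera("side");c=camera("top")
cv2.imwrite("pics/c7.png",np.hstack([cv2.resize(s["image"][150:200,380:445],(520,400),interpolation=cv2.INTER_CUBIC),cv2.resize(c["image"][275:325,420:455],(280,400),interpolation=cv2.INTER_CUBIC)])[:,:,::-1])
est()
```

```text
A u 84.2 y 0.1 z 69.1
B u -65.2 y 0.1 z 82.2
C u 9.5 y 0.1 z 75.7
tilt 0.087 Fu -9.69 Fy -0.27 Fz 0.54 t 12.0 w 0.0615 M [ 0.6   1.46 -0.08]
```

View pics/c7.png

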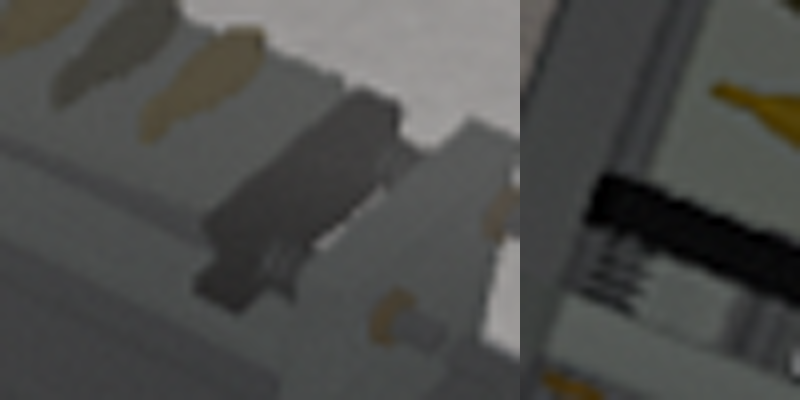

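```bash
python3 -c "
from h import *
delta(*tgt(.0852,.07,.06));delta(*tgt(.0852,.07,.04))"
```

```text
t 12.0 p [ 0.5343 -0.1732  0.0627] rpy [-3.1405 -0.087   2.7882] F [-9.18  3.1   0.54] w 0.0615
shift [-0.0013 -0.0001  0.0011] turn [-0.0007 -0.0172  0.    ]
t 12.0 p [ 0.5343 -0.1732  0.0627] rpy [-3.1405 -0.087   2.7882] F [-9.18  3.1   0.54] w 0.0615
shift [-0.0016 -0.0001  0.0026] turn [-0.0007 -0.0299  0.    ]
```

```bash
python3 -m jog '[[-0.0011,0,0.0008,0,-0.009,0,0],[-0.0013,0,0.0013,0,-0.0172,0,0],[-0.0014,0,0.002,0,-0.024,0,0],[-0.0016,0,0.0026,0,-0.03,0,0],[-0.0016,0,0.0026,0,-0.03,0,0]]'
python3 -c "
from h import *
est()
delta(*tgt(.0852,.07,.0))"
```

```text
time_s: 12.5
ee_pos: [0.5347, -0.1733, 0.0595]
eef_rot: [-3.141, -0.042, 2.788]
force: [-8.6, 3.5, -0.3]
grip_width: 0.0612
A u 84.2 y 0.1 z 69.4
B u -65.6 y 0.1 z 75.7
C u 9.3 y 0.1 z 72.5
tilt 0.0421 Fu -9.27 Fy 0.26 Fz -0.26 t 12.5 w 0.0612 M [ 0.56  1.48 -0.13]
t 12.5 p [ 0.5347 -0.1733  0.0595] rpy [-3.1406 -0.0421  2.7881] F [-8.6   3.45 -0.26] w 0.0612
shift [-0.0016 -0.0001  0.0025] turn [-0.0006 -0.0268 -0.    ]
```

```bash
python3 -m jog '[[-0.0011,0,0.001,0,-0.01,0,0],[-0.0013,0,0.0018,0,-0.02,0,0],[-0.0014,0,0.0025,0,-0.0268,0,0],[-0.0014,0,0.0025,0,-0.0268,0,0],[-0.0014,0,0.0025,0,-0.0268,0,0]]'
python3 - <<'E'
from h import *
est()
delta(*tgt(.075,.070,.0))
s=camera("side");c=camera("top")
cv2.imwrite("pics/c8.png",np.hstack([cv2.resize(s["image"][120:220,320:460],(560,400),interpolation=cv2.INTER_CUBIC),cv2.resize(c["image"][275:325,425:455],(240,400),interpolation=cv2.INTER_CUBIC)])[:,:,::-1])
E
```

```text
time_s: 13.0
ee_pos: [0.535, -0.1734, 0.0565]
eef_rot: [-3.141, -0.003, 2.788]
force: [-7.9, 4.2, -0.0]
grip_width: 0.0615
A u 84.1 y 0.2 z 69.3
B u -65.9 y 0.2 z 69.7
C u 9.1 y 0.2 z 69.5
tilt 0.0025 Fu -8.90 Fy 1.23 Fz -0.02 t 13.0 w 0.0615 M [ 0.59  1.51 -0.11]
t 13.0 p [ 0.535  -0.1734  0.0565] rpy [-3.1407e+00 -2.5000e-03  2.7880e+00] F [-7.93  4.23 -0.02] w 0.0615
shift [ 0.0091 -0.0002 -0.0005] turn [-0.0006 -0.0016 -0.0001]
```

View pics/c8.png

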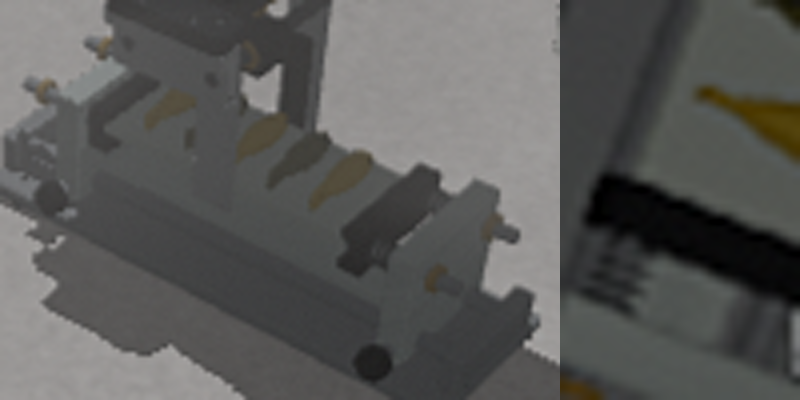

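The board is level, with the near end behind the near lip and no vertical reaction. Next I'll ease it back to the middle.

```bash
python3 -m jog '[[0.001,0,-0.0003,0,0,0,0],[0.002,0,-0.0003,0,0,0,0],[0.003,0,-0.0004,0,0,0,0],[0.0045,0,-0.0004,0,0,0,0],[0.006,0,-0.0005,0,0,0,0],[0.0075,0,-0.0005,0,0,0,0],[0.009,0,-0.0005,0,0,0,0],[0.009,0,-0.0005,0,0,0,0],[0.009,0,-0.0005,0,0,0,0]]'
python3 - <<'E'
from h import *
est()
delta(*tgt(.075,.070,.0))
s=camera("side");c=camera("top")
cv2.imwrite("pics/c9.png",np.hstack([cv2.resize(s["image"][120:220,320:460],(560,400),interpolation=cv2.INTER_CUBIC),cv2.resize(c["image"][275:325,425:455],(240,400),interpolation=cv2.INTER_CUBIC)])[:,:,::-1])
est()
E
```

```text
time_s: 14.0
ee_pos: [0.5267, -0.1703, 0.057]
eef_rot: [-3.141, -0.002, 2.788]
force: [-0.2, 0.8, -4.1]
grip_width: 0.0612
A u 75.3 y 0.2 z 69.8
B u -74.7 y 0.2 z 70.2
C u 0.3 y 0.2 z 70.0
tilt 0.0024 Fu -0.49 Fy 0.62 Fz -4.12 t 14.0 w 0.0612 M [ 0.14  0.19 -0.18]
t 14.0 p [ 0.5267 -0.1703  0.057 ] rpy [-3.1407e+00 -2.4000e-03  2.7879e+00] F [-0.25  0.75 -4.12] w 0.0612
shift [ 0.0002 -0.0002  0.    ] turn [-0.0006 -0.0015 -0.0001]
A u 75.3 y 0.1 z 69.8
B u -74.7 y 0.2 z 70.2
C u 0.3 y 0.2 z 70.0
tilt 0.0024 Fu -0.52 Fy 1.45 Fz -3.91 t 14.1 w 0.0616 M [ 0.13  0.02 -0.16]
```

View pics/c9.png

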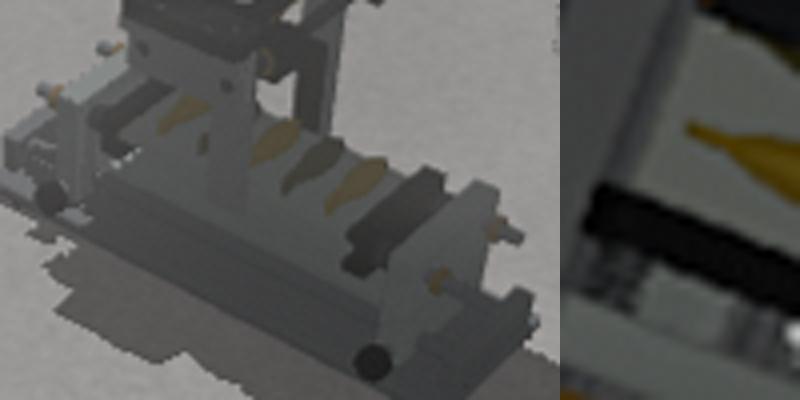

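The near jaw has moved back a few mm, the board is in both grooves, and Fu is about zero. Fz of -4 N means I'm holding it slightly high, so I'll lower it a touch and then open slowly.

```bash
python3 -m jog '[[0.0,0,0.0004,0,0,0,0],[0,0,0.0008,0,0,0,0],[0,0,0.0008,0,0,0,0]]'
python3 -c "
from h import *
est()"
```

```text
time_s: 14.4
ee_pos: [0.5271, -0.1705, 0.0566]
eef_rot: [-3.141, -0.001, 2.788]
force: [0.0, 1.2, 2.6]
grip_width: 0.0614
A u 75.7 y 0.2 z 69.5
B u -74.3 y 0.2 z 69.7
C u 0.7 y 0.2 z 69.6
tilt 0.0013 Fu -0.39 Fy 1.14 Fz 2.62 t 14.4 w 0.0614 M [ 0.09 -0.03 -0.15]
```

```bash
python3 -m jog '[[0,0,0,0,0,0,0.34],[0,0,0,0,0,0,0.36],[0,0,0,0,0,0,0.4],[0,0,0,0,0,0,0.5],[0,0,0,0,0,0,0.7],[0,0,0,0,0,0,0.8],[0,0,0,0,0,0,0.8]]'
python3 - <<'E'
from h import *
est()
s=camera("side")
cv2.imwrite("pics/d1.png",cv2.resize(s["image"][110:230,320:480],(800,600),interpolation=cv2.INTER_CUBIC)[:,:,::-1])
E
```

```text
time_s: 15.1
ee_pos: [0.527, -0.1705, 0.0566]
eef_rot: [-3.141, -0.001, 2.788]
force: [-0.4, -0.1, -0.2]
grip_width: 0.0842
A u 75.6 y 0.2 z 69.5
B u -74.4 y 0.2 z 69.7
C u 0.6 y 0.2 z 69.6
tilt 0.0013 Fu -0.37 Fy -0.25 Fz -0.22 t 15.1 w 0.0842 M [ 0.03 -0.03  0.01]
```

View pics/d1.png

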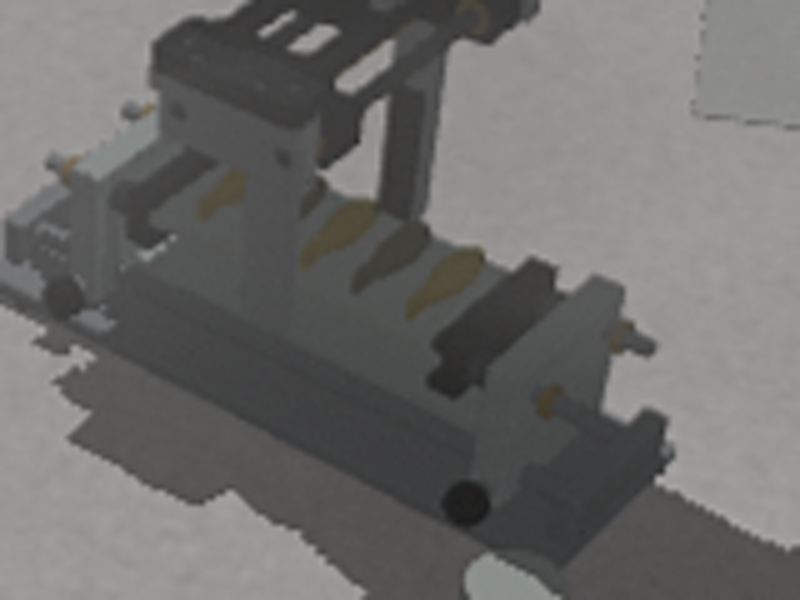

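The fingers are clear on both sides and the board stays put. Next I'll retreat upward and then move aside.

```bash
python3 -m jog '[[0,0,-0.005,0,0,0,0.8],[0,0,-0.015,0,0,0,0.8],[0,0,-0.03,0,0,0,0.8],[0,0,-0.06,0,0,0,0.8],[0,0,-0.1,0,0,0,0.8],[0,0,-0.14,0,0,0,0.8],[0,0.05,-0.16,0,0,0,0.8],[0,0.09,-0.16,0,0,0,0.8],[0,0.13,-0.16,0,0,0,0.8],[0,0.17,-0.16,0,0,0,0.8],[0,0.21,-0.16,0,0,0,0.8],[0,0.25,-0.16,0,0,0,0.8],[0,0.25,-0.16,0,0,0,0.8],[0,0.25,-0.16,0,0,0,0.8]]'
python3 - <<'E'
from h import *
est()
s=camera("side");c=camera("top"); ey=np.array([-ex[1],ex[0],0])
cv2.imwrite("pics/e1.png",np.hstack([cv2.resize(s["image"][120:220,320:460],(500,357),interpolation=cv2.INTER_CUBIC),cv2.resize(c["image"][180:355,395:535],(286,357),interpolation=cv2.INTER_CUBIC)])[:,:,::-1])
cv2.imwrite("pics/e2.png",c["image"][:,:,::-1])
E
```

```text
time_s: 16.55
ee_pos: [0.6138, 0.0646, 0.2169]
eef_rot: [-3.141, -0.001, 2.789]
force: [-0.8, 0.2, -0.1]
grip_width: 0.0849
A u 75.7 y 250.8 z 229.8
B u -74.3 y 250.6 z 229.9
C u 0.7 y 250.7 z 229.9
tilt 0.0011 Fu -0.77 Fy -0.10 Fz -0.09 t 16.55 w 0.0849 M [-0.03  0.04 -0.03]
```

View pics/e1.png

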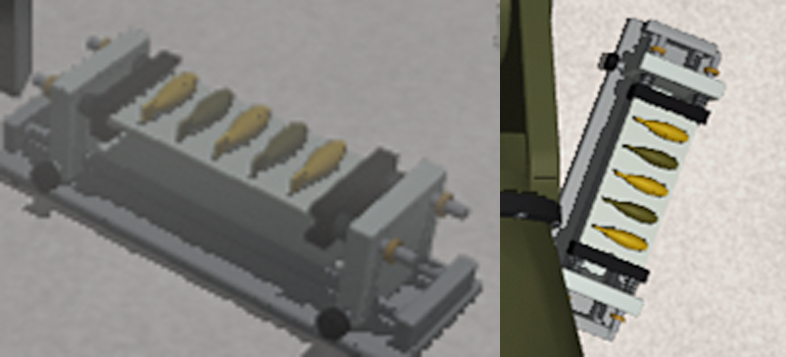

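View pics/e2.png

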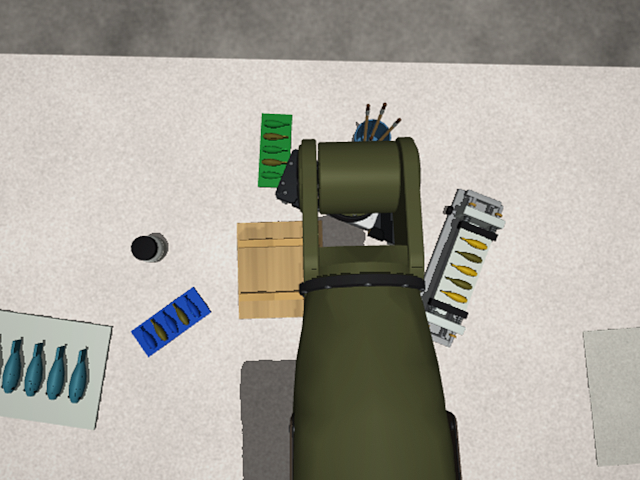

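The board sits in both jaws, level and square. The arm stopped rather close to the pot, so I'll back off toward the robot and then measure.

```bash
python3 -m jog '[[0.02,0.01,-0.01,0,0,0,0.8],[0.05,0.02,-0.02,0,0,0,0.8],[0.09,0.03,-0.02,0,0,0,0.8],[0.13,0.04,-0.02,0,0,0,0.8],[0.17,0.05,-0.02,0,0,0,0.8],[0.17,0.05,-0.02,0,0,0,0.8],[0.17,0.05,-0.02,0,0,0,0.8]]'
python3 - <<'E'
from h import *
s=camera("side");c=camera("top"); ey=np.array([-ex[1],ex[0],0]); im=c["image"]
C=np.array([.5317,-.1723,0])
g=cv2.cvtColor(im,cv2.COLOR_RGB2GRAY).astype(np.float32)
def prof(P):
    uv=proj(c,P).astype(np.float32); return cv2.remap(g,uv[:,0][None],uv[:,1][None],cv2.INTER_LINEAR)[0]
t=np.arange(-.05,.0505,.001)
for u in(-.055,-.012,.012,.053):
    v=prof(K+u*ex+t[:,None]*ey+np.array([0,0,.073])); d=np.gradient(v)
    lo=t<-.02;hi=t>.02; print(u,"y edges",t[lo][np.argmax(abs(d[lo]))],t[hi][np.argmax(abs(d[hi]))])
q=np.arange(-.13,.1305,.001); v=np.mean([prof(K+q[:,None]*ex+y*ey+np.array([0,0,.081])) for y in np.linspace(-.02,.02,9)],0)
d=v<45; print("dark u(mm):",[int(round(x*1e3)) for x in q[d] if abs(x)>.05])
a=cv2.imread("pics/top0.png")[:,:,::-1]
for n,sl in(("pot",(slice(95,165),slice(345,405))),("varn",(slice(228,268),slice(128,172))),("jar",(slice(305,340),slice(358,390)))):
    print(n,"meandiff",np.abs(a[sl].astype(int)-im[sl]).mean().round(1))
cv2.imwrite("pics/f1.png",im[:,:,::-1]); cv2.imwrite("pics/f2.png",s["image"][:,:,::-1])
E
```

```text
time_s: 17.35
ee_pos: [0.4716, 0.1685, 0.2379]
eef_rot: [-3.141, 0.0, 2.787]
force: [0.2, -0.1, 0.7]
grip_width: 0.0846
-0.055 y edges -0.02499999999999998 0.03100000000000007
-0.012 y edges -0.03199999999999999 0.048000000000000084
0.012 y edges -0.03199999999999999 0.03100000000000007
0.053 y edges -0.027999999999999983 0.03100000000000007
dark u(mm): [-81, -80, -79, -78, -77, -76, -75, -74, -73, -72, -71, 71, 72, 73, 74, 75, 76, 77, 78, 79, 80, 81, 82]
pot meandiff 17.4
varn meandiff 14.9
jar meandiff 20.4
```

View pics/f1.png

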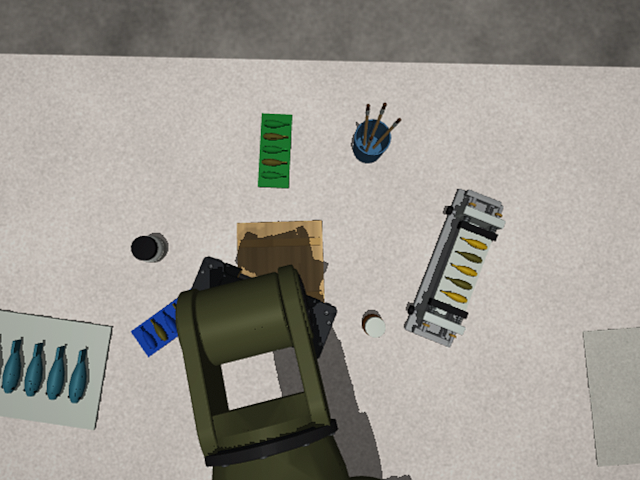

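View pics/f2.png

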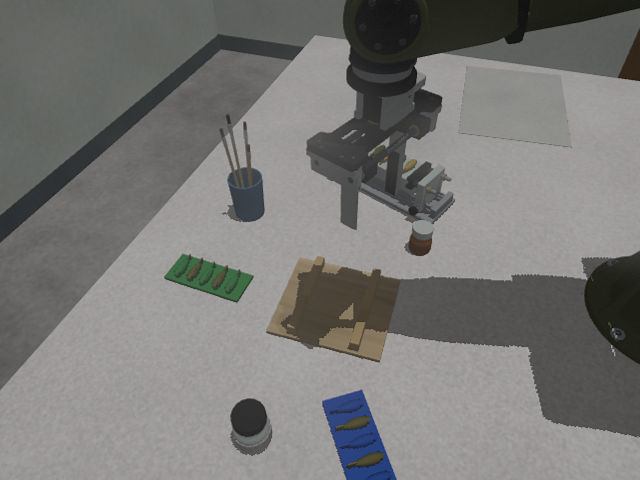

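Pot and jars appear at the same pixels as at the start: (371,140), (374,323) and (148,248). The board is in both jaws, with both jaws pushed back evenly by about 3 mm, and centred to within about 1 mm along the jaws. Handing in.

```bash
python3 -c "
from station import ctrl
print(ctrl.hand_in())"
```

```text
the job is handed in; nothing more can be done
None
```

The lure board is clipped into both grooves of the vice, lures up, and I handed the job in at about 17.5 s of the 64 s allowed. No verdict is reported, so the figures below are from my own checks.

**What I did:** I took the board off the slats and tilted it 0.2 rad. I pushed its far edge into the far jaw until the wrist force read about 9 N; the highest reading was 9.7 N, against the 20 N limit. I then lowered the near edge past the near lip with no upward push felt, eased the board back to the middle and let go. Before letting go I lowered it 0.8 mm, because the wrist showed I was holding it slightly high.

**Last checks:**
- **Position along the rods:** both jaws are pushed back evenly by about 3 mm. The board is therefore centred on the carriage, about 6 mm from the base's middle.
- **Position along the jaws:** the board is within about 1 mm of the middle and looks square to them.
- **Height and level:** just before release the centre was at about 69.6 mm and the tilt about 0.001 rad. After release I checked this only by eye, and it had not visibly moved.
- **Pot and jars:** they look to be in the same places in the last pictures. The arm came fairly close to the pot as it retreated, but I saw no sign of contact.
- **Arm:** it is clear of everything.

**Checks that disagreed:**
- **Edge profiles:** three of the eight side-edge readings came out odd (-25, -28 and +48 mm instead of about ±31 mm). I took them for lures or shadows and left them out.
- **Picture comparison:** the before-and-after difference around the pot and jars was not near zero. I put it down to lighting or image noise and relied on their positions in the pictures.

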